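Lay down film magazines and blank their ports

TASK

Put the film magazines away for the night: without lifting them, tip every magazine standing at the ledge over onto its back, by sliding its foot up against the ledge's near edge and pushing high on its front plate, so that it lies flat on the cork with its port looking up, roughly square to the ledge. Then close each port with an aluminium blank of the matching outline, pressed or dropped fully home in its recess. Let go of everything, ignore any blank left over, and do not disturb the other things on the counter.

Things in the scene. Friction and masses are not known exactly. Their poses are not given: they have to be found in the camera images.
- ledge: Fixed cork-topped dark wood ledge, a board 160 (x) by 560 mm (y), 12 mm thick. Origin: centre of its underside, on the counter. Its near long edge (x = -80 mm; x points away from the robot) is the stop the magazines are tipped against; they are to lie on its flat top.
- mag_round1: Film magazine (None if absent): black block 78 deep (x), 80 wide (y), 100 mm tall (z), 0.5 kg; its brass front (-x face, towards the robot) has a round recess 52.5 mm wide 7 mm deep in its middle, 1.5 mm chamfer. Origin: centre of underside. Stands up to 30 mm short of the ledge's near edge, slightly turned; tipped over it, it lies front up, 90 mm over the counter.
- mag_round1_port (a point): Centre of the floor of that magazine's recess, 50 mm up its height and 7 mm inside its front face; axes as the magazine's (x points into the magazine).
- mag_round2: Film magazine (None if absent): black block 78 deep (x), 80 wide (y), 100 mm tall (z), 0.5 kg; its brass front (-x face, towards the robot) has a round recess 52.5 mm wide 7 mm deep in its middle, 1.5 mm chamfer. Origin: centre of underside. Stands up to 30 mm short of the ledge's near edge, slightly turned; tipped over it, it lies front up, 90 mm over the counter.
- mag_round2_port (a point): Centre of the floor of that magazine's recess, 50 mm up its height and 7 mm inside its front face; axes as the magazine's (x points into the magazine).
- mag_square1: Film magazine (None if absent): black block 78 deep (x), 80 wide (y), 100 mm tall (z), 0.5 kg; its brass front (-x face, towards the robot) has a square recess 48.5 mm wide, parallel to its edges, 7 mm deep in its middle, 1.5 mm chamfer. Origin: centre of underside. Stands up to 30 mm short of the ledge's near edge, slightly turned; tipped over it, it lies front up, 90 mm over the counter.
- mag_square1_port (a point): Centre of the floor of that magazine's recess, 50 mm up its height and 7 mm inside its front face; axes as the magazine's (x points into the magazine).
- mag_square2: Film magazine (None if absent): black block 78 deep (x), 80 wide (y), 100 mm tall (z), 0.5 kg; its brass front (-x face, towards the robot) has a square recess 48.5 mm wide, parallel to its edges, 7 mm deep in its middle, 1.5 mm chamfer. Origin: centre of underside. Stands up to 30 mm short of the ledge's near edge, slightly turned; tipped over it, it lies front up, 90 mm over the counter.
- mag_square2_port (a point): Centre of the floor of that magazine's recess, 50 mm up its height and 7 mm inside its front face; axes as the magazine's (x points into the magazine).
- blank_round1: Loose aluminium port blank, 70 g: round plate 50 mm in diameter, 9 mm thick, with a finger bar on top 14 mm wide (x), 30 mm long (y), up to 25 mm over the underside. Origin: centre of underside, z up. Starts bar up on the counter. Fits any magazine with a recess of its shape; seated, its underside is on the recess floor and the plate stands 2 mm proud.
- blank_round2: Loose aluminium port blank, 70 g: round plate 50 mm in diameter, 9 mm thick, with a finger bar on top 14 mm wide (x), 30 mm long (y), up to 25 mm over the underside. Origin: centre of underside, z up. Starts bar up on the counter. Fits any magazine with a recess of its shape; seated, its underside is on the recess floor and the plate stands 2 mm proud.
- blank_square1: Loose aluminium port blank, 70 g: square plate 46 x 46 mm (sides along its x and y), 9 mm thick, with a finger bar on top 14 mm wide (x), 30 mm long (y), up to 25 mm over the underside. Origin: centre of underside, z up. Starts bar up on the counter. Fits any magazine with a recess of its shape; seated, its underside is on the recess floor and the plate stands 2 mm proud.
- blank_square2: Loose aluminium port blank, 70 g: square plate 46 x 46 mm (sides along its x and y), 9 mm thick, with a finger bar on top 14 mm wide (x), 30 mm long (y), up to 25 mm over the underside. Origin: centre of underside, z up. Starts bar up on the counter. Fits any magazine with a recess of its shape; seated, its underside is on the recess floor and the plate stands 2 mm proud.
- lens_cap: Bystander: pewter lens cap, a disc 66 mm across and 14 mm high; origin at the centre of its underside. Leave alone.
- green_filter: Bystander: green glass filter, a thin disc 60 mm across and 6 mm high; origin at the centre of its underside. Leave alone.
- film_spool: Bystander: empty black film spool standing on end, 48 mm across its flanges, 66 mm high; origin at the centre of its underside. Leave alone.
- film_can: Bystander: small black film can with a grey lid, 32 mm across, 52 mm high; origin at the centre of its underside. Leave alone.
Not all that is in view belongs to the job. Leave any orange or yellow look-alike of the blank_square2 alone.

How it is judged:
By the outcome, as a careful person would: the job done as asked, in the order asked, and still so for the second after the job is handed in, with the robot touching nothing.
Of mag_round1, mag_round2, mag_square1, mag_square2 only 3 to 4 are there at a start; the rules pass over those that are not, and their reading is None.
At some moment in a run one of blank_round1, blank_round2, blank_square1, blank_square2 may be knocked a few centimetres aside while the robot is not near it.
It also fails if it takes over 210 s, if anything falls off the work surface, if the arm or the gripper's body presses on something with over 40 N, if the wrist force passes 120 N, or if a joint passes its speed limit or range.

ROBOT

A 6-joint arm with a two-finger parallel gripper is mounted at the origin on the work surface. World frame = base frame: x ahead of the robot, y to its left, z up, the work surface at z = 0. Lengths are in mm, angles in rad, forces in N, time in s.
With the tool pointing down it reaches from about 350 to 775 mm from the base axis. Payload 7.3 kg.
Tool frame: the origin (TCP) lies on the front face of the gripper's body, between the roots of the fingers; the fingertips stand 66 mm ahead of it and the grasp point (between the pads) lies 47 mm ahead of it (bot.tip_extent is the distance from the TCP to the fingertips, in mm); z points along the fingers, y is the line along which they close (so a half turn about z gives the same grasp; the last joint's range is limited). The gripper opens to 92 mm and grips with 3 to 60 N. Pads are 19 mm wide; open, the fingers measure 130 mm over their backs; the gripper's body (75 mm by 190 mm) begins 47 mm behind the grasp point.
Start: joints at [0.958, 0.342, 1.524, -0, 1.275, -0.146], TCP at [236.252, 468.853, 292.241] pointing down, gripper open.
Joint ranges: [-2.53, 2.53], [-0.77, 2.02], [0.04, 2.7], [-1, 4.14], [0.28, 2.66], [-3.11, 3.11]. Speed limits (rad/s): [2.57, 2.57, 3.14, 3.14, 3.14, 3.14].

INTERFACE

Orientations are given as [roll, pitch, yaw] about the fixed x, y, z axes, in that order (R = Rz(yaw) Ry(pitch) Rx(roll)).
In Python, from plant import readout, viewer, order, bot gives the robot as it stands.
- The arm moves only by the shell command python3 -m creep 'ROWS'. ROWS is text: rows parted by semicolons, each of 7 numbers parted by spaces: the shift along the world's x, y, z in m, then the turn, a rotation vector about the world's x, y, z in rad, then the opening in per cent of the stroke, from 0 (shut) to 100 (fully open). A call has 1 to 8 rows; each row shifts and turns the commanded pose from where the row before left it; what a row does not reach is not made up. A row lasts 1/12 s, in which the tool goes at most 41.7 mm and 7.16 degrees, less where a joint would pass 70% of its speed; a pose out of reach is approached as far as the arm can. A call is refused whole if a number of a shift passes 0.0417 or a number of a turn 0.125, either way. A call with a gripper value outside its range is refused whole. The fingers move at their own pace and stop on an object; the grip force is fixed at half the most. Time passes only in rows, so rows that do not move let the fingers close. It gives the time, the measured TCP pose, the force, the opening and the grip force at its end, in the units of the state.
- readout.get_obs(): the state, without advancing time (a new reading comes with each control period).
- viewer.capture(name): name is "scene" or "top" or "wrist"; returns the picture (420x560x3 uint8, red, green, blue); there is no depth.
- viewer.camera_info(name): a dict with "fx", "fy", "cx", "cy" (pixels), "origin" and "rotation" of the camera in the world. Camera axes: x right, y up, looking along -z (the intrinsics and any distortion apply to the point x, -y, -z); pixel columns grow to the right and rows downward; lengths in mm; the calibration is good to about 2 mm. A picture is of the moment at which its call begins: read the wrist's pose just before it. camera_info takes no time and is no camera call; for the wrist camera it gives the pose at the moment of the call.
- order.close_job(): hands the job in; it is judged then, once.
The state is a dict: "time": time; "joint_positions": joint angles; "dq": joint speeds; "tau": joint torques, N m; "tool_pos": TCP position; "tcp_rot": TCP orientation; "contact_force": force on the tool from outside, world axes, zero at the start; "moment": the same for the moment, N m; "grip_width": finger opening in mm; "finger_force": force on a finger pad.
Only numpy, scipy, OpenCV 4.12 (cv2) and the standard library are available. Lean on these libraries where they do the work, as an engineer would, in place of code of your own. Each camera call takes 0.05 s, during which the arm holds its last target. There are 200 camera calls.

## Working session

There is one attempt and no reset: what is moved stays moved. The work goes in short steps, Python scripts to look and compute and a shell command to move; the robot and the scene stay as the last step left them, time stands still between calls to the robot, and variables do not carry over. Pictures are saved under pics/ and viewed, at most 14 in all, crops included, and the job is handed in when it is done.

```bash
ls; mkdir -p pics; cat > h.py <<'E'
import numpy as np, cv2
from plant import readout, viewer, order, bot
def cap(n,f=None):
    im=cv2.cvtColor(np.asarray(viewer.capture(n)),cv2.COLOR_RGB2BGR)
    if f: cv2.imwrite('pics/'+f+'.png',im)
    return im
def ray(n,px,z,info=None):
    c=info or viewer.camera_info(n); R=np.array(c['rotation']);o=np.array(c['origin'])
    d=R@np.array([(px[0]-c['cx'])/c['fx'],-(px[1]-c['cy'])/c['fy'],-1.])
    return o+d*(z-o[2])/d[2]
def proj(n,P,info=None):
    c=info or viewer.camera_info(n); R=np.array(c['rotation']);o=np.array(c['origin'])
    p=R.T@(np.array(P)-o); return np.array([c['cx']+c['fx']*p[0]/-p[2], c['cy']-c['fy']*p[1]/-p[2]])
E
python3 - <<'E'
from h import *
cap('scene','s0');cap('top','t0')
for n in('scene','top','wrist'): print(n,viewer.camera_info(n))
print(readout.get_obs())
E
```

```text
pics
scene {'fx': 420.39229051916493, 'fy': 420.39229051916493, 'cx': 272.13233304372665, 'cy': 215.14035570069527, 'origin': array([795.12502017, 511.60093161, 864.22044489]), 'rotation': array([0.64576471, 0.00365065, 2.60173743])}
top {'fx': 469.7587783996284, 'fy': 469.7587783996284, 'cx': 274.9925007692461, 'cy': 204.27055365948473, 'origin': array([ 380.79557673,  -22.54809932, 1230.9966324 ]), 'rotation': array([ 0.10965762,  0.02308042, -1.58636369])}
wrist {'fx': 316.82773389136446, 'fy': 316.82773389136446, 'cx': 281.53837179275075, 'cy': 205.57444298356575, 'origin': array([159.53483914, 507.26427729, 384.30019256]), 'rotation': array([-0.31630391,  0.00149748,  1.10364665])}
{'time': 0.1, 'joint_positions': array([ 9.57997933e-01,  3.42617838e-01,  1.52489799e+00,  6.71635275e-06,
        1.27544553e+00, -1.45977049e-01]), 'dq': array([ 0.00015413, -0.0009287 , -0.00146541,  0.00164516, -0.00122047,
        0.00012879]), 'tau': array([ 9.79253055e-04, -4.32007062e+01, -2.44691670e+01,  7.18946778e-02,
        5.26417291e-02, -7.29627686e-05]), 'tool_pos': array([236.08257144, 468.61311899, 291.64089697]), 'tcp_rot': array([-3.14023945e+00, -2.05444299e-04,  2.67476921e+00]), 'contact_force': array([-0.08863613,  0.22437856, -0.5490065 ]), 'moment': array([ 0.01849054,  0.01439425, -0.06103915]), 'finger_force': 0.0, 'grip_width': 91.75384706069103}
```

```bash
sed -i "s/R=np.array(c\['rotation'\])/R=Rot.from_euler('xyz',c['rotation']).as_matrix()/; s/^import numpy as np, cv2/import numpy as np, cv2\nfrom scipy.spatial.transform import Rotation as Rot/" h.py
```

```text
(no output)
```

View pics/t0.png

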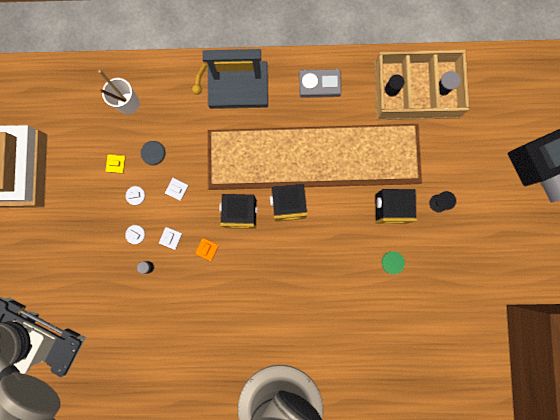

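View pics/s0.png

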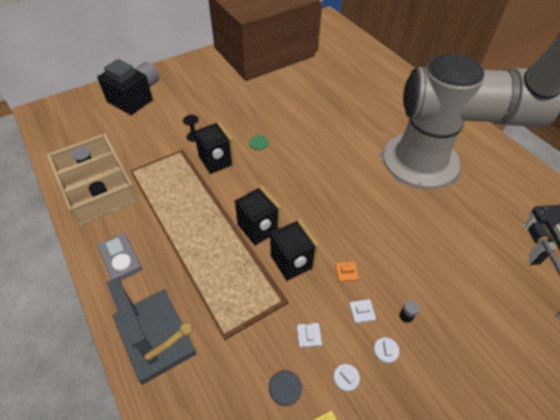

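```bash
python3 - <<'E'
from h import *
im=cv2.imread('pics/t0.png');hsv=cv2.cvtColor(im,cv2.COLOR_BGR2HSV)
r=lambda p,z:ray('top',p,z).round(1)[:2]
print('ledge',[r(p,12) for p in [(208,130),(418,124),(421,183),(209,189)]])
# mag tops
m=((hsv[...,2]<45)).astype(np.uint8)
for b in [(215,185,262,235),(268,180,310,225),(372,185,420,230)]:
    s=np.zeros_like(m);s[b[1]:b[3],b[0]:b[2]]=m[b[1]:b[3],b[0]:b[2]]
    cs=max(cv2.findContours(s,0,1)[0],key=cv2.contourArea)
    rr=cv2.minAreaRect(cs); print(rr,r(rr[0],100),[r(p,100) for p in cv2.boxPoints(rr)])
m=((hsv[...,1]<45)&(hsv[...,2]>180)).astype(np.uint8)
for c in cv2.findContours(m,0,1)[0]:
    if 80<cv2.contourArea(c)<700:
        rr=cv2.minAreaRect(c);print('w',cv2.contourArea(c),rr,r(rr[0],9))
for n,p,z in [('cap',(152,153),14),('can',(145,267),52),('green',(393,262),6),('spool',(436,202),0),('orange',(207,250),9),('yellow',(116,163),9)]:print(n,r(p,z))
big=cv2.resize(im[110:280,100:460],None,fx=2.2,fy=2.2,interpolation=cv2.INTER_CUBIC);cv2.imwrite('pics/t0b.png',big)
E
```

```text
ledge [array([717.9, 179.1]), array([ 722. , -377.7]), array([ 564.3, -377.8]), array([559. , 176.4])]
((239.0, 207.5), (21.0, 16.0), 90.0) [499.4  89. ] [array([525.5, 108.4]), array([524.7,  69.4]), array([473.6,  69.8]), array([474.2, 108.6])]
((293.0, 197.5), (12.0, 21.0), 0.0) [521.5 -42.3] [array([496.1, -27.3]), array([547.5, -28.2]), array([546.9, -57.4]), array([495.6, -56.3])]
((400.1930847167969, 202.06930541992188), (30.846153259277344, 25.373449325561523), 5.710593223571777) [ 505.6 -300.1] [array([ 479.5, -259.2]), array([ 540.7, -267.8]), array([ 531.8, -341.2]), array([ 470.8, -332.2])]
w 324.5 ((247.1834716796875, 396.4449462890625), (14.159314155578613, 46.75495910644531), 16.99082374572754) [32.2 80.9]
w 324.0 ((27.79644012451172, 351.8602600097656), (14.272738456726074, 42.87947082519531), 27.349876403808594) [147.1 642.5]
w 285.5 ((169.862060546875, 237.84481811523438), (17.826751708984375, 17.641056060791016), 21.801406860351562) [432.6 279.4]
w 254.5 ((135.0, 234.0), (18.0, 18.0), 90.0) [444.2 371.3]
w 252.0 ((135.0, 195.0), (18.0, 18.0), 90.0) [547.1 373. ]
w 276.0 ((175.90000915527344, 188.70001220703125), (17.441329956054688, 17.441329956054688), 26.56505012512207) [561.9 264.6]
w 128.5 ((117.56007385253906, 92.6523666381836), (26.139360427856445, 29.349458694458008), 31.607501983642578) [827.8 425.5]
w 149.5 ((329.5, 81.0), (10.0, 15.0), 90.0) [ 846.5 -148.2]
w 175.5 ((309.5, 80.0), (14.0, 15.0), 90.0) [850.6 -94.6]
cap [658.1 327.9]
can [358.9 330.8]
green [ 361.1 -297.9]
spool [ 515.1 -417.8]
orange [399.5 182.1]
yellow [634.1 425.5]
```

View pics/t0b.png

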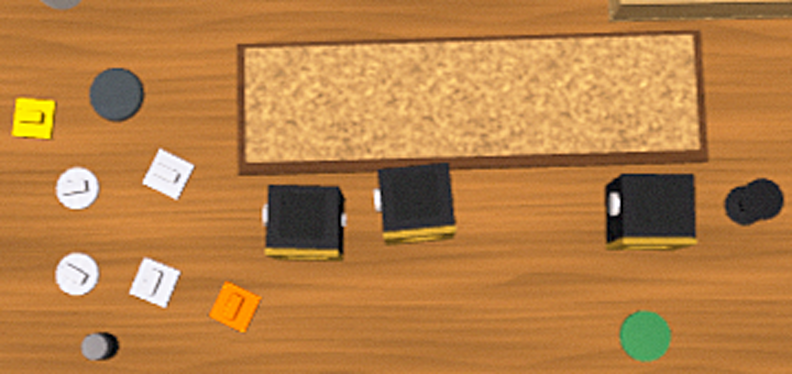

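```bash
python3 -m creep '0.015 -0.036 0 0 0 0.058 60;0.015 -0.036 0 0 0 0.058 60;0.015 -0.036 0 0 0 0.058 60;0.015 -0.036 0 0 0 0.058 60;0.015 -0.036 0 0 0 0.058 60;0.015 -0.036 0 0 0 0.058 60;0.015 -0.036 0 0 0 0.058 60;0.015 -0.036 0 0 0 0.058 60'
python3 -m creep '0 -0.036 0 0 0 0 60;0 -0.036 0 0 0 0 60;0 -0.036 0 0 0 0 60;0 -0.036 0 0 0 0 60;0 -0.036 0 0 0 0 60;0 -0.036 0 0 0 0 60;0 -0.036 0 0 0 0 60;0 -0.036 0 0 0 0 60'
python3 -m creep '0 0 0 0 0 0 60;0 0 0 0 0 0 60'
python3 - <<'E'
from h import *
cap('wrist','w1'); print(viewer.camera_info('wrist'))
E
```

```text
time: 0.77
tool_pos: [356.3, 179.1, 292.2]
tcp_rot: [3.141, -0.0, -3.141]
contact_force: [0.2, 1.1, -0.3]
grip_width: 55.2
finger_force: 0.0
time: 1.43
tool_pos: [355.6, -108.8, 292.2]
tcp_rot: [3.141, 0.0, 3.139]
contact_force: [1.1, 0.4, -0.1]
grip_width: 55.1
finger_force: 0.0
time: 1.6
tool_pos: [355.9, -108.6, 291.9]
tcp_rot: [3.141, -0.001, 3.134]
contact_force: [-0.4, 0.6, 0.5]
grip_width: 55.0
finger_force: 0.0
{'fx': 316.82773389136446, 'fy': 316.82773389136446, 'cx': 281.53837179275075, 'cy': 205.57444298356575, 'origin': array([ 270.28684434, -106.65633773,  384.63857015]), 'rotation': array([-3.15508414e-01, -8.49681482e-04,  1.56528840e+00])}
```

View pics/w1.png

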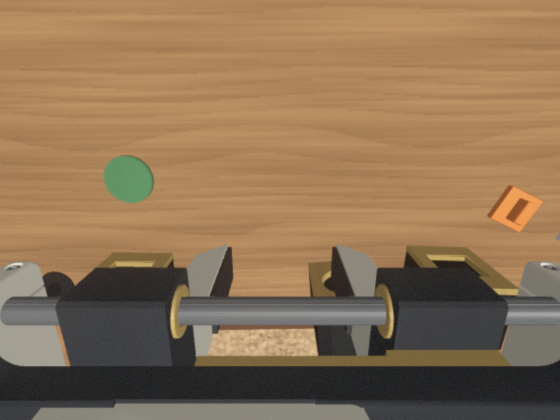

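```bash
python3 -m creep '0.035 0 0 0 0 0 60;0.035 0 0 0 0 0 60;0 0 0 0 0 0 60;0 0 0 0 0 0 60'
python3 - <<'E'
from h import *
im=cap('wrist','w2'); print(viewer.camera_info('wrist')['origin'])
cv2.imwrite('pics/w2b.png',cv2.resize(im[130:330,20:560],None,fx=1.45,fy=1.45,interpolation=cv2.INTER_CUBIC))
E
```

```text
time: 1.98
tool_pos: [427.1, -105.4, 291.5]
tcp_rot: [3.141, -0.002, -3.141]
contact_force: [0.4, -0.1, 0.0]
grip_width: 55.1
finger_force: 0.0
[ 340.57621308 -105.20758864  384.46895683]
```

View pics/w2b.png

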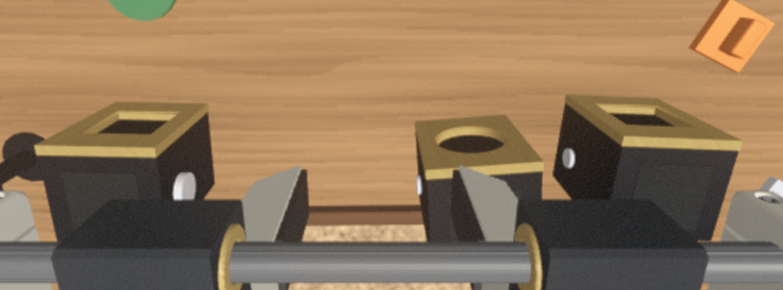

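```bash
python3 - <<'E'
from h import *
for n,a,b in [('C',(120,103),(209,104)),('B',(416,123),(505,116)),('A',(567,97),(653,96))]:
    P=[ray('wrist',(p[0]/1.45+20,p[1]/1.45+130),0) for p in (a,b)]
    d=P[1]-P[0]; m=(P[0]+P[1])/2
    print(n,m.round(1),np.hypot(*d[:2]).round(1),'yaw',-np.arctan2(d[0],d[1]).round(3))
E
```

```text
C [ 460.  -292.9    0. ] 77.8 yaw -0.012
B [474.9 -32.9   0. ] 78.8 yaw 0.083
A [453.7  96.4   0. ] 74.9 yaw 0.012
```

```bash
python3 -m creep '0 0.036 0 0 0 0 60;0 0.036 -0.03 0 0 0 60;0 0 -0.03 0 0 0 60;0 0 -0.03 0 0 0 60;0 0 -0.03 0 0 0 60;0 0 -0.03 0 0 0 60;0 0 -0.03 0 0 0.01 60;0.02 0 0 0 0 0 60'
python3 -m creep '0.005 0 0 0 0 0 60;0.005 0 0 0 0 0 60;0.003 0 0 0 0 0 60;0.003 0 0 0 0 0 60;0.003 0 0 0 0 0 60;0.003 0 0 0 0 0 60'
python3 -m creep '0.003 0 0 0 0 0 60;0.002 0 0 0 0 0 60;0.002 0 0 0 0 0 60'
```

```text
time: 2.7
tool_pos: [439.2, -37.0, 111.1]
tcp_rot: [3.138, -0.014, -3.133]
contact_force: [-0.8, 0.2, 0.3]
grip_width: 55.2
finger_force: 0.0
time: 3.2
tool_pos: [466.6, -38.4, 116.0]
tcp_rot: [3.141, -0.003, -3.134]
contact_force: [-4.6, 3.0, 2.3]
grip_width: 54.8
finger_force: 2.3
time: 3.45
tool_pos: [472.9, -38.5, 116.0]
tcp_rot: [3.141, -0.005, -3.134]
contact_force: [-12.8, -1.1, 11.0]
grip_width: 55.1
finger_force: 7.1
```

```bash
python3 -m creep '-0.005 0 0 0 0 0 60;-0.01 0 0 0 0 0 60;0 0 0.02 0 0 0 60;0 0.003 0.018 0 0 0 60;0 0 0 0 0 0 60;0.008 0 0 0 0 0 60;0.006 0 0 0 0 0 60'
python3 -m creep '0.004 0 0 0 0 0 60;0.004 0 0 0 0 0 60;0.004 0 0.002 0 0 0 60;0.004 0 0.002 0 0 0 60'
python3 - <<'E'
from h import *
s=cap('scene');t=cap('top')
cv2.imwrite('pics/p1.png',np.hstack([cv2.resize(s[80:360,120:400],(400,400)),cv2.resize(t[110:250,200:340],(400,400))]))
E
```

```text
time: 4.03
tool_pos: [474.1, -36.1, 153.6]
tcp_rot: [3.142, -0.001, -3.134]
contact_force: [-12.1, -1.2, 9.6]
grip_width: 55.1
finger_force: 5.9
time: 4.37
tool_pos: [486.3, -35.6, 156.4]
tcp_rot: [3.14, -0.012, -3.134]
contact_force: [-18.1, 0.1, 18.7]
grip_width: 55.1
finger_force: 10.3
```

View pics/p1.png

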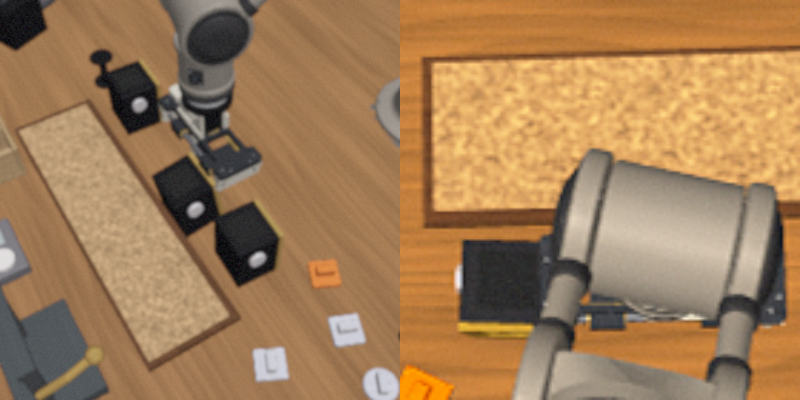

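```bash
python3 -m creep '0.006 0 0.005 0 0 0 60;0.006 0 0.005 0 0 0 60;0.007 0 0.004 0 0 0 60;0.007 0 0.004 0 0 0 60;0.007 0 0.003 0 0 0 60;0.007 0 0.002 0 0 0 60;0.007 0 0.001 0 0 0 60'
python3 -m creep '0.007 0 0 0 0 0 60;0.007 0 0 0 0 0 60;0.007 0 0 0 0 0 60;0.007 0 0 0 0 0 60;0.007 0 0 0 0 0 60;0 0 0 0 0 0 60'

```

```text
time: 5.05
tool_pos: [538.3, -36.2, 181.6]
tcp_rot: [-3.142, 0.001, -3.134]
contact_force: [-0.3, -0.5, -0.6]
grip_width: 55.2
finger_force: 0.1
time: 5.55
tool_pos: [573.6, -36.2, 181.5]
tcp_rot: [-3.142, 0.001, -3.134]
contact_force: [0.0, -0.0, -0.0]
grip_width: 55.0
finger_force: 0.0
```

```bash
python3 -m creep '-0.036 0 0.01 0 0 0 60;-0.036 -0.01 0 0 0 0 60;-0.036 -0.036 0 0 0 0 60;-0.036 -0.036 0 0 0 0 60;0 -0.036 0 0 0 0 60;0 -0.036 0 0 0 0 60;0 -0.036 0 0 0 0 60;0 -0.036 0 0 0 0 60'
python3 -m creep '0 -0.031 -0.02 0 0 0 60;0 0 -0.03 0 0 0 60;0 0 -0.025 0 0 0 60;0 0 0 0 0 0 60'
python3 - <<'E'
from h import *
t=cap('top');cv2.imwrite('pics/p2.png',cv2.resize(t[110:280,180:480],None,fx=2.2,fy=2.2))
E
```

```text
time: 6.22
tool_pos: [440.8, -250.7, 191.9]
tcp_rot: [-3.141, 0.0, -3.134]
contact_force: [1.0, 0.2, 0.7]
grip_width: 54.9
finger_force: 0.0
time: 6.55
tool_pos: [438.9, -279.0, 112.3]
tcp_rot: [3.136, -0.007, -3.136]
contact_force: [-0.9, 0.6, -0.3]
grip_width: 55.0
finger_force: 0.0
```

View pics/p2.png

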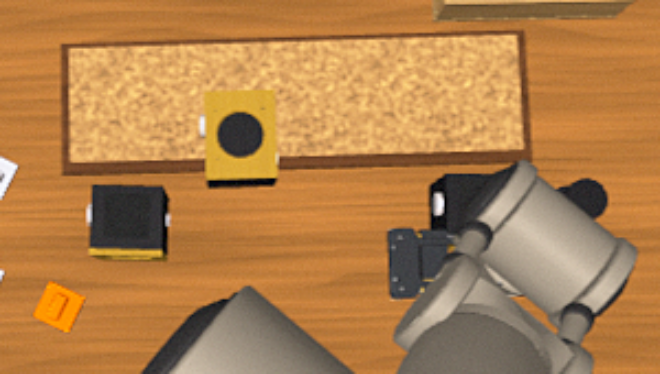

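```bash
python3 -m creep '0 -0.014 0.002 0 0 0 60;0.006 0 0 0 0 0 60;0.005 0 0 0 0 0 60;0.005 0 0 0 0 0 60;0.005 0 0 0 0 0 60;0.004 0 0 0 0 0 60;0.004 0 0 0 0 0 60;0.003 0 0 0 0 0 60'
python3 -m creep '0.003 0 0 0 0 0 60;0.002 0 0 0 0 0 60'
```

```text
time: 7.27
tool_pos: [473.1, -294.0, 120.3]
tcp_rot: [-3.141, -0.001, -3.134]
contact_force: [-9.0, -0.4, 8.9]
grip_width: 55.2
finger_force: 5.0
time: 7.43
tool_pos: [476.0, -294.0, 120.6]
tcp_rot: [3.142, -0.007, -3.132]
contact_force: [-26.6, -1.9, 22.0]
grip_width: 55.3
finger_force: 13.4
```

Against the ledge; back off, raise, then follow the arc.

```bash
python3 -m creep '-0.01 0 0 0 0 0 60;-0.01 0 0 0 0 0 60;0 0 0.018 0 0 0 60;0 0 0.016 0 0 0 60;0 0 0 0 0 0 60;0.01 0 0 0 0 0 60;0.006 0 0 0 0 0 60'
python3 -m creep '0.005 0 0.002 0 0 0 60;0.006 0 0.005 0 0 0 60;0.006 0 0.005 0 0 0 60;0.006 0 0.005 0 0 0 60;0.006 0 0.005 0 0 0 60;0.007 0 0.004 0 0 0 60;0.007 0 0.004 0 0 0 60'
python3 -m creep '0.007 0 0.003 0 0 0 60;0.007 0 0.002 0 0 0 60;0.007 0 0 0 0 0 60;0.007 0 0 0 0 0 60;0 0 0 0 0 0 60'
```

```text
time: 8.02
tool_pos: [475.2, -293.9, 152.5]
tcp_rot: [-3.141, 0.001, -3.135]
contact_force: [-6.6, 0.4, 6.7]
grip_width: 54.7
finger_force: 5.2
time: 8.6
tool_pos: [518.2, -293.9, 182.5]
tcp_rot: [3.141, -0.0, -3.134]
contact_force: [-0.5, 0.7, -0.5]
grip_width: 54.8
finger_force: 0.4
time: 9.02
tool_pos: [546.8, -294.0, 187.6]
tcp_rot: [-3.141, 0.001, -3.134]
contact_force: [-0.5, -0.0, -0.5]
grip_width: 55.2
finger_force: 0.0
```

```bash
python3 -m creep '-0.036 0 0.01 0 0 0 60;-0.036 0.02 0 0 0 0 60;-0.036 0.037 0 0 0 0 60;-0.019 0.038 0 0 0 0 60;0 0.038 0 0 0 0 60;0 0.038 0 0 0 0 60;0 0.038 0 0 0 0 60;0 0.038 0 0 0 0 60'
python3 -m creep '0 0.038 0 0 0 0 60;0 0.038 0 0 0 0 60;0 0.038 -0.02 0 0 0 60;0 0.03 -0.03 0 0 0 60;0 0 -0.03 0 0 0 60;0 0 0 0 0 0 60'
python3 - <<'E'
from h import *
t=cap('top');cv2.imwrite('pics/p3.png',cv2.resize(t[110:280,180:480],None,fx=2.2,fy=2.2))
E
```

```text
time: 9.68
tool_pos: [425.1, -53.5, 197.7]
tcp_rot: [3.142, 0.0, -3.135]
contact_force: [-0.1, -0.3, -0.1]
grip_width: 55.0
finger_force: 0.0
time: 10.18
tool_pos: [422.7, 88.8, 114.8]
tcp_rot: [-3.142, -0.008, -3.131]
contact_force: [-1.0, 0.3, -1.0]
grip_width: 55.0
finger_force: 0.0
```

View pics/p3.png

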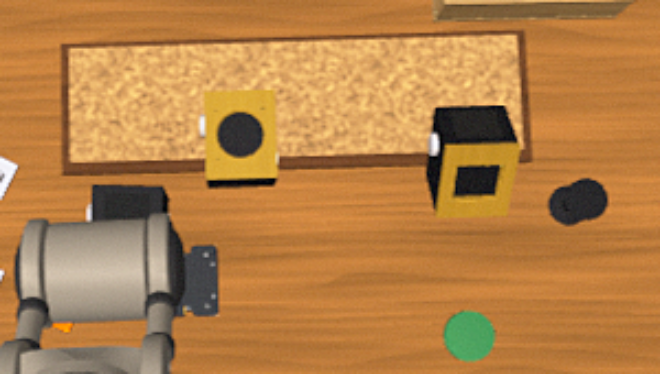

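```bash
python3 -m creep '0.012 0.008 0 0 0 0 60;0.006 0 0 0 0 0 60;0.005 0 0 0 0 0 60;0.005 0 0 0 0 0 60;0.005 0 0 0 0 0 60;0.005 0 0 0 0 0 60;0.004 0 0 0 0 0 60;0.003 0 0 0 0 0 60'
python3 -m creep '0.002 0 0 0 0 0 60;0.001 0 0 0 0 0 60'
```

```text
time: 10.9
tool_pos: [470.2, 94.4, 119.6]
tcp_rot: [-3.142, -0.002, -3.136]
contact_force: [-5.4, -0.2, 2.1]
grip_width: 55.4
finger_force: 2.7
time: 11.07
tool_pos: [471.6, 94.5, 119.3]
tcp_rot: [-3.141, -0.005, -3.135]
contact_force: [-13.2, -1.3, 11.1]
grip_width: 55.1
finger_force: 7.1
```

```bash
python3 -m creep '-0.01 0 0 0 0 0 60;-0.006 0 0 0 0 0 60;0 0 0.018 0 0 0 60;0 0.002 0.016 0 0 0 60;0 0 0 0 0 0 60;0.01 0 0 0 0 0 60;0.004 0 0 0 0 0 60'
python3 -m creep '0.004 0 0 0 0 0 60;0.004 0 0 0 0 0 60;0.004 0 0.002 0 0 0 60;0.004 0 0.002 0 0 0 60;0.006 0 0.005 0 0 0 60;0.006 0 0.005 0 0 0 60;0.007 0 0.004 0 0 0 60;0.007 0 0.004 0 0 0 60'
python3 -m creep '0.007 0 0.003 0 0 0 60;0.007 0 0.002 0 0 0 60;0.007 0 0.001 0 0 0 60;0.007 0 0 0 0 0 60;0.007 0 0 0 0 0 60;0.007 0 0 0 0 0 60;0.007 0 0 0 0 0 60;0.007 0 0 0 0 0 60'
```

```text
time: 11.65
tool_pos: [472.1, 97.1, 153.1]
tcp_rot: [3.142, 0.001, -3.135]
contact_force: [-10.0, -0.6, 8.3]
grip_width: 55.1
finger_force: 5.2
time: 12.32
tool_pos: [514.2, 97.2, 174.7]
tcp_rot: [3.142, 0.0, -3.135]
contact_force: [-0.9, 1.1, 0.0]
grip_width: 55.2
finger_force: 0.3
time: 12.98
tool_pos: [570.3, 97.4, 180.5]
tcp_rot: [3.142, -0.0, -3.134]
contact_force: [-0.3, -0.1, 0.8]
grip_width: 55.1
finger_force: 0.0
```

```bash
python3 -m creep '-0.036 0 0.01 0 0 0 60;-0.036 -0.02 0 0 0 0 60;-0.036 -0.037 0 0 0 0 60;-0.019 -0.038 0 0 0 0 60;0 -0.038 0 0 0 0 60;0 -0.038 0 0 0 0 60;0 -0.038 0 0 0 0 60;0 -0.038 0 0 0 0 60'
python3 -m creep '0 -0.038 0 0 0 0 60;0 -0.038 0 0 0 0 60;0 -0.038 0 0 0 0 60;0 -0.033 -0.01 0 0 0 60;0 0 0 0 0 0 60'
python3 - <<'E'
from h import *
s=cap('scene');t=cap('top')
cv2.imwrite('pics/p4.png',np.hstack([cv2.resize(s[80:360,120:400],(400,400)),cv2.resize(t[90:290,210:410],(400,400))]))
E
```

```text
time: 13.65
tool_pos: [450.0, -143.7, 191.1]
tcp_rot: [-3.141, 0.001, -3.134]
contact_force: [0.7, -0.4, -0.3]
grip_width: 55.0
finger_force: 0.0
time: 14.07
tool_pos: [449.8, -294.5, 179.6]
tcp_rot: [-3.139, 0.001, -3.139]
contact_force: [-0.8, 0.9, -0.3]
grip_width: 54.8
finger_force: 0.0
```

View pics/p4.png

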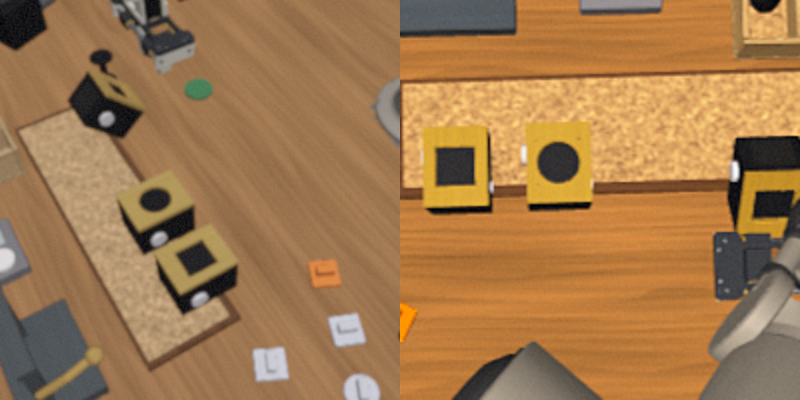

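```bash
python3 -m creep '0.02 0 0 0 0 0 60;0.01 0 0 0 0 0 60;0.007 0 0 0 0 0 60;0.007 0 0 0 0 0 60;0.007 0 0 0 0 0 60;0.007 0 0 0 0 0 60'
python3 -m creep '0.007 0 0 0 0 0 60;0.007 0 0 0 0 0 60;0.007 0 0.001 0 0 0 60;0.007 0 0.001 0 0 0 60;0.006 0 0 0 0 0 60;0.006 0 0 0 0 0 60'
python3 -m creep '0.006 0 0 0 0 0 60;0.006 0 0 0 0 0 60;0.006 0 0 0 0 0 60;0.006 0 0 0 0 0 60'
```

```text
time: 14.67
tool_pos: [508.5, -288.2, 180.8]
tcp_rot: [3.141, -0.0, -3.134]
contact_force: [0.1, -0.1, 0.7]
grip_width: 55.5
finger_force: 0.0
time: 15.17
tool_pos: [548.5, -288.8, 182.8]
tcp_rot: [3.142, -0.0, -3.134]
contact_force: [0.4, -0.1, -0.1]
grip_width: 55.2
finger_force: 0.0
time: 15.5
tool_pos: [572.5, -288.8, 182.7]
tcp_rot: [3.141, -0.0, -3.134]
contact_force: [0.4, -0.7, 0.1]
grip_width: 54.7
finger_force: 0.0
```

```bash
python3 -m creep '-0.036 0 0.03 0 0 0 90;-0.036 0.02 0.03 0 0 0 90;0 0.037 0.03 0 0 0 90;0 0.038 0.02 0 0 0 90;0 0.038 0 0 0 0 90;0 0.038 0 0 0 0 90;0 0.038 0 0 0 0 90;0 0.038 0 0 0 0 90'
python3 -m creep '0 0.038 0 0 0 0 90;0 0.038 0 0 0 0 90;0 0.038 0 0 0 0 90;0 0.038 0 0 0 0 90;0 0.038 0 0 0 0 90;0 0.038 0 0 0 0 90;0 0.038 0 0 0 0 90;0 0.038 0 0 0 0 90'
python3 -m creep '0 0.038 0 0 0 0 90;0 0.020 0 0 0 0 90;0 0 0 0 0 0 90;0 0 0 0 0 0 90'
cat >> h.py <<'E'
def quad(im,box,mask):
    m=np.zeros(im.shape[:2],np.uint8);x0,y0,x1,y1=box;m[y0:y1,x0:x1]=mask[y0:y1,x0:x1]
    c=max(cv2.findContours(m,0,1)[0],key=cv2.contourArea);return c
E
python3 - <<'E'
from h import *
w=cap('wrist');t=cap('top','t5'); cv2.imwrite('pics/w5.png',w)
print(viewer.camera_info('wrist'))
cv2.imwrite('pics/p5.png',np.vstack([cv2.resize(w[:330],(560,330)),cv2.resize(t[110:280,180:460],(445,270))[:, :].copy() if 0 else cv2.copyMakeBorder(cv2.resize(t[110:280,180:460],(445,270)),0,0,0,115,cv2.BORDER_CONSTANT)]))
E
```

```text
time: 16.17
tool_pos: [510.4, -49.4, 280.0]
tcp_rot: [-3.142, 0.001, -3.135]
contact_force: [1.0, 0.3, -0.6]
grip_width: 82.4
finger_force: 0.0
time: 16.83
tool_pos: [510.3, 255.0, 279.8]
tcp_rot: [3.141, 0.0, -3.134]
contact_force: [1.2, 0.7, 0.8]
grip_width: 82.3
finger_force: 0.0
time: 17.17
tool_pos: [510.2, 311.9, 279.2]
tcp_rot: [-3.141, -0.0, -3.132]
contact_force: [0.4, -0.8, 0.5]
grip_width: 82.9
finger_force: 0.0
{'fx': 316.82773389136446, 'fy': 316.82773389136446, 'cx': 281.53837179275075, 'cy': 205.57444298356575, 'origin': array([424.92053707, 309.93507806, 372.14033867]), 'rotation': array([-3.16126427e-01,  7.20993899e-04,  1.57724297e+00])}
```

View pics/p5.png

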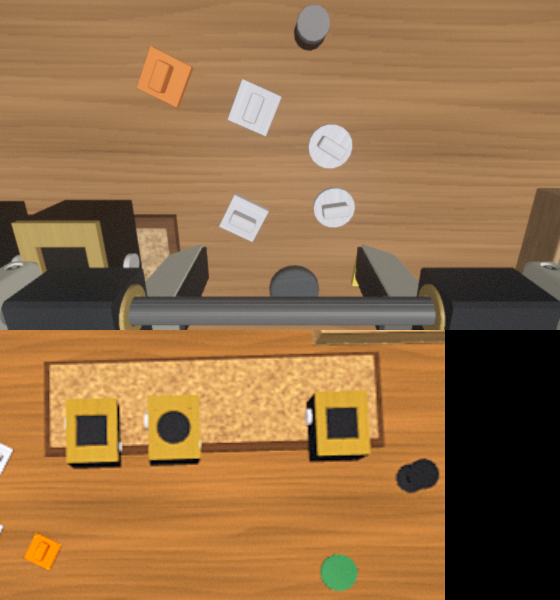

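```bash
python3 - <<'E'
from h import *
im=cv2.imread('pics/w5.png');hsv=cv2.cvtColor(im,cv2.COLOR_BGR2HSV)
m=((hsv[...,1]<40)&(hsv[...,2]>135)).astype(np.uint8)
c0=viewer.camera_info('wrist')
for n,b in dict(sq1=(222,72,288,140),sq2=(212,188,276,248),r1=(302,118,360,175),r2=(308,182,362,234)).items():
    c=quad(im,b,m); P=np.array([ray('wrist',p[0],9,c0)[:2] for p in c],np.float32)
    rr=cv2.minAreaRect(P);(cc,rad)=cv2.minEnclosingCircle(P)
    print(n,cv2.contourArea(c),np.round(rr[0],1),np.round(rr[1],1),round(rr[2],1),'circ',np.round(cc,1),round(rad,1))
t=cv2.imread('pics/t5.png');h=cv2.cvtColor(t,cv2.COLOR_BGR2HSV)
br=((h[...,0]>18)&(h[...,0]<32)&(h[...,1]>140)&(h[...,2]>90)).astype(np.uint8)
dk=(h[...,2]<60).astype(np.uint8)
r=lambda p,z:ray('top',p,z)[:2]
cork=None
for n,b in dict(A=(222,160,256,206),B=(272,155,308,206),C=(375,150,413,202)).items():
    x0,y0,x1,y1=b
    c=quad(t,b,br);P=np.array([r(p[0],90) for p in c],np.float32);rr=cv2.minAreaRect(P)
    print(n,'face',np.round(rr[0],1),np.round(rr[1],1),round(rr[2],1))
    q={'A':(227,168,250,193),'B':(277,167,303,192),'C':(383,163,409,187)}[n]
    c=quad(t,q,dk);P=np.array([r(p[0],90) for p in c],np.float32);rr=cv2.minAreaRect(P);print('  rec',np.round(rr[0],1),np.round(rr[1],1),round(rr[2],1))
cv2.imwrite('pics/z5.png',cv2.resize(im[60:260,200:380],None,fx=3,fy=3,interpolation=cv2.INTER_CUBIC))
E
```

```text
sq1 1767.0 [431.4 279.4] [46.1 45.9] 67.1 circ [431.1 279.3] 31.6
sq2 1313.5 [560.1 264.3] [45.8 47.7] 62.6 circ [560.3 263.8] 32.0
r1 1463.0 [472.1 364.6] [48.4 49.2] 0.4 circ [472.3 364.9] 25.1
r2 1245.0 [545.  373.3] [49.6 49.7] 0.4 circ [545.5 373.3] 25.7
A face [577.8  92.1] [78.9 83.1] 89.8
  rec [582.4  93.2] [42.4 32.5] 88.9
B face [584.4 -33.7] [91.1 81.3] 0.6
  rec [582.4 -32.6] [46.8 32.4] 88.9
C face [ 588.7 -293.5] [82.6 94.5] 88.9
  rec [ 586.  -293.4] [43.9 34.8] 88.8
```

View pics/z5.png

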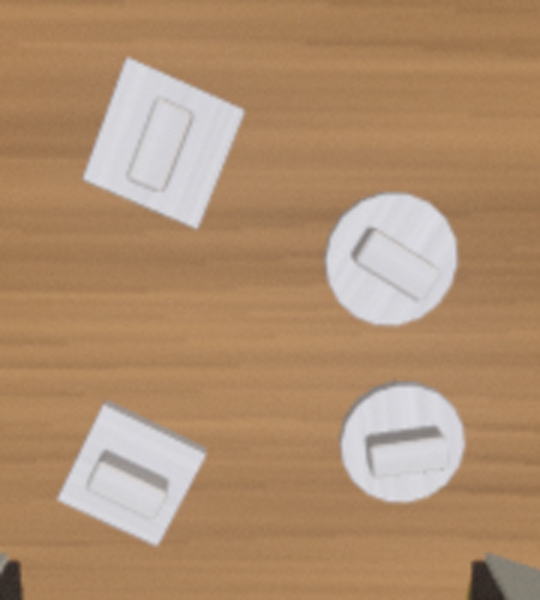

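```bash
python3 -m creep '-0.02 -0.008 -0.02 0 0 -0.102 50;-0.02 -0.008 -0.03 0 0 -0.102 50;-0.02 -0.008 -0.03 0 0 -0.102 50;-0.019 -0.0085 -0.03 0 0 -0.103 50;0 0 -0.03 0 0 0 50;0 0 -0.03 0 0 0 50;0 0 0 0 0 0 50;0 0 0 0 0 0 50'
python3 - <<'E'
from h import *
o=[readout.get_obs()];print(o[0]['tool_pos'],o[0]['tcp_rot'],o[0]['joint_positions'][5])
im=cap('wrist','w6');c0=viewer.camera_info('wrist')
hsv=cv2.cvtColor(im,cv2.COLOR_BGR2HSV);m=((hsv[...,1]<40)&(hsv[...,2]>135)).astype(np.uint8)
c=[ (p:=proj('wrist',P,c0)) for P in [(431,279.4,9)]];print(c)
E
```

```text
time: 17.93
tool_pos: [431.4, 277.1, 109.3]
tcp_rot: [-3.14, -0.002, 2.738]
contact_force: [0.2, -0.5, 1.2]
grip_width: 46.1
finger_force: 0.0
[431.43813218 277.14512633 109.28882117] [-3.13960611e+00 -1.72003800e-03  2.73814372e+00] -0.7457785575206282
[array([282.96866989, 234.42876215])]
```

View pics/w6.png

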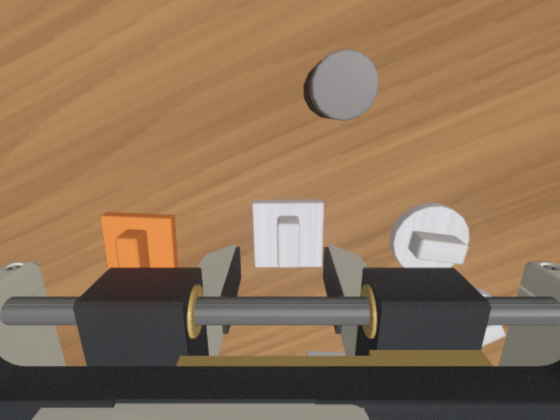

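```bash
python3 -m creep '0 0.0025 -0.01 0 0 0 50;0 0 -0.012 0 0 0 50;0 0 -0.009 0 0 0 50;0 0 0 0 0 0 50;0 0 0 0 0 0 0;0 0 0 0 0 0 0;0 0 0 0 0 0 0;0 0 0 0 0 0 0'
python3 -m creep '0 0 0 0 0 0 0;0 0 0 0 0 0 0;0 0 0.03 0 0 0 0;0 0 0.03 0 0 0 0;0 0 0.03 0 0 0.1 0;0 0 0.03 0 0 0.1 0;0 0 0.01 0 0 0.1 0;0 0 0.0 0 0 0.103 0'
```

```text
time: 18.65
tool_pos: [431.8, 281.0, 79.1]
tcp_rot: [3.141, 0.001, 2.74]
contact_force: [0.4, -0.1, 0.4]
grip_width: 24.0
finger_force: 0.0
time: 19.32
tool_pos: [432.7, 281.5, 212.0]
tcp_rot: [3.139, 0.006, -3.135]
contact_force: [0.5, -0.7, -1.5]
grip_width: 13.7
finger_force: 30.0
```

```bash
python3 -m creep '0.0267 -0.0235 0.005 0 0 0 0;0.0267 -0.0235 0.005 0 0 0 0;0.0267 -0.0235 0.005 0 0 0 0;0.0267 -0.0235 0.005 0 0 0 0;0.0267 -0.0235 0.005 0 0 0 0;0.0267 -0.0235 0.005 0 0 0 0;0.0267 -0.0235 0.005 0 0 0 0;0.0267 -0.0235 0.005 0 0 0 0'
python3 -m creep '0 0 0 0 0 0 0;0 0 0 0 0 0 0;0 0 0 0 0 0 0'
cat >> h.py <<'E'
def edges(im,info,p0,z,offs,k):
    "walk from point p0(world, plane z) along k (unit xy) at lateral offsets; strongest gradient distance"
E
python3 - <<'E'
from h import *
im=cap('wrist','w7');c0=viewer.camera_info('wrist')
o=readout.get_obs();print(o['tool_pos'],o['tcp_rot'],c0['origin'],c0['rotation'])
hsv=cv2.cvtColor(im,cv2.COLOR_BGR2HSV)
br=((hsv[...,0]>15)&(hsv[...,0]<32)&(hsv[...,1]>110)&(hsv[...,2]>80)).astype(np.uint8)
for n,P in dict(A=(582,93,90),B=(583,-33,90)).items():
    print(n,proj('wrist',P,c0).round())
cv2.imwrite('pics/v7.png',np.vstack([im,cv2.cvtColor(br*255,cv2.COLOR_GRAY2BGR)[60:240]]))
E
```

```text
time: 19.98
tool_pos: [646.0, 91.5, 248.7]
tcp_rot: [3.141, -0.0, -3.141]
contact_force: [1.4, 1.1, -1.0]
grip_width: 13.6
finger_force: 30.0
time: 20.23
tool_pos: [644.5, 93.0, 247.9]
tcp_rot: [3.141, -0.002, -3.141]
contact_force: [-0.5, -0.8, -1.5]
grip_width: 13.6
finger_force: 30.0
[644.23522792  93.5060833  248.03558458] [ 3.14121805e+00 -1.65536642e-03 -3.13993899e+00] [558.68945066  93.699323   340.85976341] [-3.14847594e-01 -2.22056274e-04  1.57217264e+00]
A [281. 134.]
B [118. 135.]
```

View pics/v7.png

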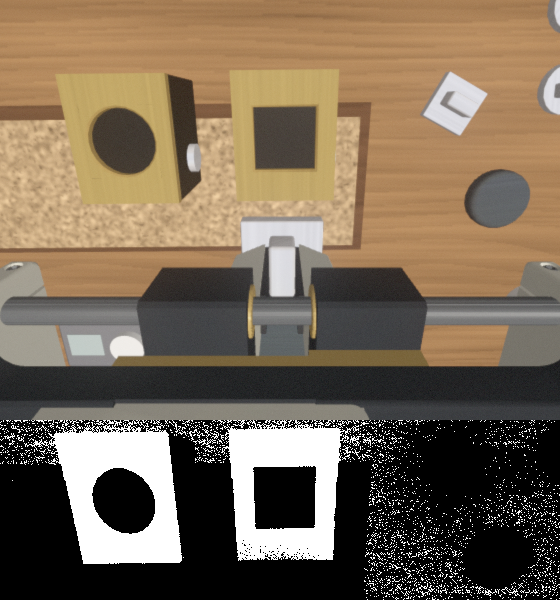

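```bash
cat >> h.py <<'E'
def ports(im,c0):
    hsv=cv2.cvtColor(im,cv2.COLOR_BGR2HSV)
    br=((hsv[...,0]>15)&(hsv[...,0]<32)&(hsv[...,1]>110)&(hsv[...,2]>80)).astype(np.uint8)
    dk=((br==0)&(hsv[...,2]<110)).astype(np.uint8); dk[215:]=0; dk=cv2.morphologyEx(dk,cv2.MORPH_OPEN,np.ones((3,3)))
    for c in cv2.findContours(dk,0,1)[0]:
        if 2500<cv2.contourArea(c)<6000:
            for z in(90,):
                P=np.array([ray('wrist',p[0],z,c0)[:2] for p in c],np.float32);rr=cv2.minAreaRect(P)
                if min(rr[1])>38 and max(rr[1])<62: print('port z',z,np.round(rr[0],1),np.round(rr[1],1),round(rr[2],1))
def held(im,c0,tz,box=(225,205,340,250)):
    hsv=cv2.cvtColor(im,cv2.COLOR_BGR2HSV);m=((hsv[...,1]<40)&(hsv[...,2]>150)).astype(np.uint8)
    c=quad(im,box,m);x,y,w,h=cv2.boundingRect(c)
    print('held box',x,y,w,h)
    for z in (tz-70,):
        a=ray('wrist',(x,y+1),z,c0);b=ray('wrist',(x+w,y+1),z,c0);print('near edge',a.round(1),b.round(1))
E
python3 - <<'E'
from h import *
im=cv2.imread('pics/w7.png');c0=viewer.camera_info('wrist');ports(im,c0);held(im,c0,248)
E
```

```text
port z 90 [587.7 -29.9] [47.8 49.9] 83.0
port z 90 [585.2  96. ] [46.9 47. ] 0.6
held box 240 218 83 32
near edge [619.5  71.  178. ] [619.4 116.5 178. ]
```

```bash
python3 -m creep '-0.02 0.001 -0.01 0 0 0.006 0;-0.02 0.001 -0.015 0 0 0 0;-0.017 0.0003 -0.015 0 0 0 0;0 0 -0.015 0 0 0 0;0 0 -0.015 0 0 0 0;0 0 0 0 0 0 0;0 0 0 0 0 0 0'
python3 -m creep '0 0 -0.003 0 0 0 0;0 0 -0.003 0 0 0 0;0 0 -0.002 0 0 0 0;0 0 0 0 0 0 0'
```

```text
time: 20.87
tool_pos: [587.2, 96.1, 178.4]
tcp_rot: [3.141, -0.002, -3.133]
contact_force: [0.6, -0.4, -0.1]
grip_width: 13.8
finger_force: 30.0
time: 21.2
tool_pos: [588.0, 95.2, 170.5]
tcp_rot: [3.142, -0.0, -3.134]
contact_force: [-0.5, 0.7, -1.8]
grip_width: 13.6
finger_force: 30.0
```

```bash
python3 -m creep '0 0 -0.0015 0 0 0 0;0 0 -0.0015 0 0 0 0;0 0 0 0 0 0 0'
python3 -m creep '0 0 -0.0015 0 0 0 0;0 0 -0.0015 0 0 0 0;0 0 0 0 0 0 0'
```

```text
time: 21.45
tool_pos: [588.3, 95.2, 168.6]
tcp_rot: [3.141, 0.001, -3.134]
contact_force: [-3.0, -0.8, 5.3]
grip_width: 13.7
finger_force: 30.0
time: 21.7
tool_pos: [587.9, 95.2, 166.8]
tcp_rot: [3.142, 0.001, -3.134]
contact_force: [-7.2, 0.0, 15.4]
grip_width: 13.7
finger_force: 30.0
```

```bash
python3 -m creep '0 0 0.0015 0 0 0 0;-0.0015 0 0 0 0 0 0;0 0 -0.0005 0 0 0 0;0 0 0 0 0 0 0'
python3 -m creep '0 0 -0.0015 0 0 0 0;0 0 -0.001 0 0 0 0;0 0 0 0 0 0 0'
```

```text
time: 22.03
tool_pos: [587.3, 95.1, 166.8]
tcp_rot: [3.141, 0.003, -3.134]
contact_force: [-1.6, -0.9, 8.7]
grip_width: 14.0
finger_force: 30.0
time: 22.28
tool_pos: [586.7, 95.2, 164.8]
tcp_rot: [3.142, 0.002, -3.134]
contact_force: [-5.4, -0.9, 13.3]
grip_width: 13.8
finger_force: 30.0
```

```bash
python3 -m creep '-0.001 0 0 0 0 0 0;-0.0005 0 -0.001 0 0 0 0;0 0 0 0 0 0 0'
python3 -m creep '0 0 -0.001 0 0 0 0;0 0 -0.001 0 0 0 0;0 0 0 0 0 0 0'
```

```text
time: 22.53
tool_pos: [586.2, 95.1, 164.3]
tcp_rot: [3.142, 0.004, -3.134]
contact_force: [-2.3, -0.9, 14.5]
grip_width: 13.4
finger_force: 30.0
time: 22.78
tool_pos: [586.6, 95.2, 163.1]
tcp_rot: [3.141, 0.006, -3.134]
contact_force: [-2.1, -1.1, 18.4]
grip_width: 13.4
finger_force: 30.0
```

```bash
python3 -m creep '0 0 -0.001 0 0 0 0;0 0 -0.001 0 0 0 0;0 0 0 0 0 0 0'
python3 -m creep '0 0 0 0 0 0 15;0 0 0 0 0 0 25;0 0 0 0 0 0 35;0 0 0 0 0 0 45;0 0 0.03 0 0 0 45;0 0 0.03 0 0 0 45;0 0 0.03 0 0 0 45'
python3 -m creep '0.02 0 0 0 0 0 45;0.02 0 0 0 0 0 45;0.018 0 0 0 0 0 45;0 0 0 0 0 0 45;0 0 0 0 0 0 45'
python3 - <<'E'
from h import *
im=cap('wrist','w8');c0=viewer.camera_info('wrist');print(c0['origin'])
ports(im,c0)
hsv=cv2.cvtColor(im,cv2.COLOR_BGR2HSV);m=((hsv[...,1]<40)&(hsv[...,2]>150)).astype(np.uint8)
c=quad(im,(225,60,345,205),m);P=np.array([ray('wrist',p[0],92,c0)[:2] for p in c],np.float32);print(cv2.minAreaRect(P),cv2.contourArea(c))
E
```

```text
time: 23.03
tool_pos: [586.7, 95.2, 162.8]
tcp_rot: [3.141, 0.007, -3.134]
contact_force: [-6.9, -1.4, 30.1]
grip_width: 13.7
finger_force: 30.0
time: 23.62
tool_pos: [584.6, 95.1, 247.7]
tcp_rot: [3.142, -0.003, -3.134]
contact_force: [-0.0, 0.1, 0.3]
grip_width: 41.0
finger_force: 0.0
time: 24.03
tool_pos: [643.0, 95.1, 246.4]
tcp_rot: [3.142, -0.002, -3.135]
contact_force: [0.4, 0.6, -0.2]
grip_width: 41.3
finger_force: 0.0
[557.02663332  94.87316475 339.57850295]
port z 90 [587.3 -30.5] [47.6 49.7] 83.1
((586.4568481445312, 95.68830108642578), (45.71832275390625, 45.89727020263672), 0.3898911476135254) 3458.0
```

```bash
python3 -m creep '-0.02 0 -0.01 0 0 0 0;-0.02 0 -0.02 0 0 0 0;-0.017 0 -0.02 0 0 0 0;0 0 -0.012 0 0 0 0;0 0 0 0 0 0 0;0 0 0 0 0 0 0'
python3 -m creep '0 0 -0.004 0 0 0 0;0 0 -0.002 0 0 0 0;0 0 -0.002 0 0 0 0;0 0 -0.002 0 0 0 0;0 0 0 0 0 0 0'
```

```text
time: 24.58
tool_pos: [585.5, 95.2, 186.1]
tcp_rot: [3.142, -0.001, -3.134]
contact_force: [0.1, -0.1, -0.2]
grip_width: 5.9
finger_force: 0.0
time: 25.0
tool_pos: [586.1, 95.1, 175.8]
tcp_rot: [3.142, -0.0, -3.134]
contact_force: [0.4, 0.8, 0.6]
grip_width: 0.8
finger_force: 0.0
```

```bash
python3 -m creep '0 0 -0.0015 0 0 0 0;0 0 0 0 0 0 0'
python3 -m creep '0 0 -0.0015 0 0 0 0;0 0 0 0 0 0 0'
python3 -m creep '0 0 -0.0015 0 0 0 0;0 0 0 0 0 0 0'
```

```text
time: 25.17
tool_pos: [586.1, 95.1, 174.4]
tcp_rot: [3.142, -0.0, -3.134]
contact_force: [-0.3, 0.6, 0.7]
grip_width: 0.4
finger_force: 0.0
time: 25.33
tool_pos: [586.2, 95.2, 173.8]
tcp_rot: [3.142, 0.001, -3.134]
contact_force: [-1.5, 0.1, 3.9]
grip_width: 0.6
finger_force: 2.5
time: 25.5
tool_pos: [586.2, 95.2, 173.7]
tcp_rot: [-3.142, 0.002, -3.134]
contact_force: [-5.0, -0.5, 13.3]
grip_width: 0.2
finger_force: 6.9
```

```bash
python3 -m creep '0 0 0.02 0 0 0 50;0 0.005 0.02 0 0 0 50;0.003 0.034 0.01 0 0 0 50;0.003 0.034 0 0 0 0 50;0.003 0.034 0 0 0 0 50;0.003 0.034 0 0 0 0 50;0.003 0.028 0 0 0 0 50;0 0 0 0 0 0 50'
python3 -m creep '0 0 0 0 0 0 50;0 0 0 0 0 0 50'
python3 - <<'E'
from h import *
im=cap('wrist','w9');c0=viewer.camera_info('wrist');print(c0['origin'],readout.get_obs()['tool_pos'])
hsv=cv2.cvtColor(im,cv2.COLOR_BGR2HSV)
u=proj('wrist',(560,264.3,9),c0).astype(int);print(u)
for th in (135,170,190,205):
    m=((hsv[...,1]<40)&(hsv[...,2]>th)).astype(np.uint8)
    c=quad(im,(u[0]-55,max(u[1]-55,0),u[0]+55,min(u[1]+55,235)),m);P=np.array([ray('wrist',p[0],9,c0)[:2] for p in c],np.float32);print(th,cv2.minAreaRect(P))
E
```

```text
time: 26.17
tool_pos: [600.6, 269.4, 221.3]
tcp_rot: [3.139, 0.001, -3.13]
contact_force: [-0.9, -0.6, -0.1]
grip_width: 44.8
finger_force: 0.0
time: 26.33
tool_pos: [600.9, 263.7, 221.2]
tcp_rot: [-3.141, -0.001, -3.134]
contact_force: [0.1, -0.3, 0.1]
grip_width: 46.1
finger_force: 0.0
[515.42825176 262.99389685 314.11359592] [601.10358034 263.16593365 221.43747661]
[282 150]
135 ((560.3604125976562, 265.37744140625), (45.84840393066406, 45.775169372558594), 63.25019073486328)
170 ((560.3604125976562, 265.37744140625), (45.84840393066406, 45.775169372558594), 63.25019073486328)
190 ((560.545166015625, 265.4224548339844), (45.60175704956055, 45.485862731933594), 63.25016784667969)
205 ((560.5072021484375, 265.478759765625), (44.85211944580078, 44.77079391479492), 63.182334899902344)
```

```bash
python3 -m creep '-0.01 0.002 -0.01 0 0 0.11 50;-0.01 0 -0.01 0 0 0.11 50;-0.01 0 -0.01 0 0 0.11 50;-0.0105 0 -0.01 0 0 0.11 50;0 0 -0.01 0 0 0.11 50;0 0 -0.01 0 0 0.11 50;0 0 -0.01 0 0 0.11 50;0 0 -0.01 0 0 0.11 50'
python3 -m creep '0 0 -0.01 0 0 0.11 50;0 0 -0.01 0 0 0.106 50;0 0 0 0 0 0 50;0 0 0 0 0 0 50'
```

```text
time: 27.05
tool_pos: [560.9, 264.6, 141.5]
tcp_rot: [-3.141, 0.0, -2.251]
contact_force: [-0.6, 0.6, -0.2]
grip_width: 46.0
finger_force: 0.0
time: 27.38
tool_pos: [560.6, 264.9, 121.5]
tcp_rot: [3.141, -0.001, -2.043]
contact_force: [0.5, 1.0, -0.0]
grip_width: 46.0
finger_force: 0.0
```

```bash
python3 -m creep '0 0 -0.02 0 0 0.005 50;0 0 -0.015 0 0 0 50;0 0 -0.007 0 0 0 50;0 0 0 0 0 0 50;0 0 0 0 0 0 0;0 0 0 0 0 0 0;0 0 0 0 0 0 0;0 0 0 0 0 0 0'
python3 -m creep '0 0 0 0 0 0 0;0 0 0 0 0 0 0;0 0 0 0 0 0 0;0 0 0.03 0 0 0 0;0 0 0.03 0 0 0 0;0 0 0.03 0 0 -0.11 0;0 0 0.03 0 0 -0.11 0;0 0 0.03 0 0 -0.11 0'
python3 -m creep '-0.01 -0.034 0.02 0 0 -0.11 0;-0.01 -0.034 0 0 0 -0.11 0;-0.01 -0.034 0 0 0 -0.11 0;-0.01 -0.034 0 0 0 -0.11 0;0 -0.034 0 0 0 -0.11 0;0 -0.034 0 0 0 -0.11 0;0 -0.034 0 0 0 -0.106 0;0 -0.034 0 0 0 0 0'
python3 -m creep '0 -0.036 0 0 0 0 0;0 -0.036 0 0 0 0 0;0 -0.036 0 0 0 0 0;0 -0.036 0 0 0 0 0;0 -0.036 0 0 0 0 0;0 -0.036 0 0 0 0 0;0 -0.036 0 0 0 0 0;0 -0.036 0 0 0 0 0'
```

```text
time: 28.05
tool_pos: [561.0, 266.3, 80.5]
tcp_rot: [-3.141, 0.001, -2.034]
contact_force: [-0.9, -0.3, 0.0]
grip_width: 23.6
finger_force: 0.0
time: 28.72
tool_pos: [560.2, 266.1, 230.8]
tcp_rot: [3.141, -0.001, -2.369]
contact_force: [0.8, 0.4, -1.3]
grip_width: 13.8
finger_force: 30.0
time: 29.38
tool_pos: [520.1, -7.3, 249.6]
tcp_rot: [3.141, -0.0, -3.135]
contact_force: [-0.3, -0.1, -1.0]
grip_width: 13.8
finger_force: 30.0
time: 30.05
tool_pos: [520.2, -295.5, 249.4]
tcp_rot: [3.141, -0.0, -3.13]
contact_force: [0.3, -0.3, -0.7]
grip_width: 13.5
finger_force: 30.0
```

```bash
python3 -m creep '0.032 0 0 0 0 0 0;0.032 0 0 0 0 0 0;0.032 0 0 0 0 0 0;0.032 0 0 0 0 0 0;0 0 0 0 0 0 0;0 0 0 0 0 0 0;0 0 0 0 0 0 0'
python3 - <<'E'
from h import *
im=cap('wrist','w10');c0=viewer.camera_info('wrist');o=readout.get_obs();print(o['tool_pos'],o['tcp_rot'][2])
ports(im,c0);held(im,c0,o['tool_pos'][2])
E
```

```text
time: 30.63
tool_pos: [648.0, -293.6, 248.7]
tcp_rot: [3.141, -0.002, -3.129]
contact_force: [-0.1, 0.6, -1.4]
grip_width: 14.2
finger_force: 30.0
[ 647.77541682 -293.81800815  249.3935114 ] -3.1296402210377154
port z 90 [ 589.4 -293.2] [46.2 47.2] 0.7
held box 241 215 82 35
near edge [ 621.5 -315.9  179.4] [ 621.  -271.1  179.4]
```

```bash
python3 -m creep '-0.02 0.0003 -0.01 0 0 0 0;-0.02 0 -0.015 0 0 0 0;-0.0178 0 -0.015 0 0 0 0;0 0 -0.015 0 0 0 0;0 0 -0.015 0 0 0 0;0 0 0 0 0 0 0;0 0 0 0 0 0 0'
python3 -m creep '0 0 -0.003 0 0 0 0;0 0 -0.003 0 0 0 0;0 0 -0.002 0 0 0 0;0 0 0 0 0 0 0'
python3 -m creep '0 0 -0.0015 0 0 0 0;0 0 -0.0015 0 0 0 0;0 0 0 0 0 0 0'
```

```text
time: 31.27
tool_pos: [589.9, -293.6, 180.0]
tcp_rot: [3.141, -0.001, -3.13]
contact_force: [-0.5, -0.2, -0.3]
grip_width: 13.9
finger_force: 30.0
time: 31.6
tool_pos: [590.8, -293.4, 171.5]
tcp_rot: [3.141, -0.0, -3.129]
contact_force: [-0.6, 1.3, -0.4]
grip_width: 13.7
finger_force: 30.0
time: 31.85
tool_pos: [590.8, -293.4, 168.2]
tcp_rot: [3.141, -0.0, -3.129]
contact_force: [0.3, -0.5, -1.4]
grip_width: 13.5
finger_force: 30.0
```

```bash
python3 -m creep '0 0 -0.0015 0 0 0 0;0 0 -0.001 0 0 0 0;0 0 0 0 0 0 0'
python3 -m creep '0 0 -0.0015 0 0 0 0;0 0 -0.001 0 0 0 0;0 0 0 0 0 0 0'
```

```text
time: 32.1
tool_pos: [590.7, -293.5, 165.7]
tcp_rot: [3.141, -0.0, -3.129]
contact_force: [-0.4, -0.2, -0.6]
grip_width: 13.6
finger_force: 30.0
time: 32.35
tool_pos: [590.7, -293.5, 163.2]
tcp_rot: [3.141, -0.0, -3.129]
contact_force: [-0.2, 0.5, 0.0]
grip_width: 13.7
finger_force: 30.0
```

```bash
python3 -m creep '0 0 -0.0008 0 0 0 0;0 0 0 0 0 0 0;0 0 0 0 0 0 15;0 0 0 0 0 0 25;0 0 0 0 0 0 35;0 0 0 0 0 0 40'
python3 -m creep '0 0 0.01 0 0 0 40;0 0 0.01 0 0 0 40;0 0 0 0 0 0 0;0 0 0 0 0 0 0;0 0 0 0 0 0 0;0 0 0 0 0 0 0;0 0 -0.003 0 0 0 0;0 0 -0.003 0 0 0 0'
python3 -m creep '0 0 -0.0015 0 0 0 0;0 0 0 0 0 0 0'
python3 -m creep '0 0 -0.0015 0 0 0 0;0 0 0 0 0 0 0'
python3 -m creep '0 0 -0.0015 0 0 0 0;0 0 0 0 0 0 0'
```

```text
time: 32.85
tool_pos: [590.9, -293.6, 162.6]
tcp_rot: [3.142, 0.0, -3.129]
contact_force: [0.6, -0.8, 0.3]
grip_width: 29.2
finger_force: 0.0
time: 33.52
tool_pos: [590.7, -293.5, 176.3]
tcp_rot: [3.141, -0.0, -3.129]
contact_force: [-0.2, 0.5, -0.7]
grip_width: 2.4
finger_force: 0.0
time: 33.68
tool_pos: [590.5, -293.3, 174.3]
tcp_rot: [3.141, -0.001, -3.129]
contact_force: [-0.1, -0.9, -0.5]
grip_width: 0.5
finger_force: 0.0
time: 33.85
tool_pos: [590.8, -293.6, 173.9]
tcp_rot: [-3.142, 0.0, -3.129]
contact_force: [0.0, 0.0, -0.5]
grip_width: 0.3
finger_force: 0.0
time: 34.02
tool_pos: [590.9, -293.6, 173.8]
tcp_rot: [-3.141, 0.001, -3.129]
contact_force: [-3.6, 1.0, 8.2]
grip_width: 0.5
finger_force: 4.3
```

```bash
python3 -m creep '0 0 0.025 0 0 0 50;0 0.01 0.025 0 0 0 50;0 0.036 0 0 0 0 50;0 0.036 0 0 0 0 50;0 0.036 0 0 0 0 50;0 0.036 0 0 0 0 50;0 0.036 0 0 0 0 50;0 0.036 0 0 0 0 50'
python3 -m creep '0 0.036 0 0 0 0 50;0 0.036 0 0 0 0 50;0 0.036 0 0 0 0 50;0 0.036 0 0 0 0 50;0 0.036 0 0 0 0 50;0 0.036 0 0 0 0 50;0 0.036 0 0 0 0 50;0 0.036 0 0 0 0 50'
python3 -m creep '0 0.034 0 0 0 0 50;0 0.034 0 0 0 0 50;0 0.034 0 0 0 0 50;0 0.034 0 0 0 0 50;0 0.014 0 0 0 0 50;0 0 0 0 0 0 50;0 0 0 0 0 0 50'
python3 - <<'E'
from h import *
im=cap('wrist','w11');c0=viewer.camera_info('wrist');print(c0['origin'],readout.get_obs()['tool_pos'])
hsv=cv2.cvtColor(im,cv2.COLOR_BGR2HSV)
u=proj('wrist',(545.5,373.3,9),c0).astype(int);print(u)
m=((hsv[...,1]<40)&(hsv[...,2]>190)).astype(np.uint8)
c=quad(im,(u[0]-55,max(u[1]-55,0),u[0]+55,min(u[1]+55,235)),m);P=np.array([ray('wrist',p[0],9,c0)[:2] for p in c],np.float32);print(cv2.minAreaRect(P)[:2],cv2.minEnclosingCircle(P))
# bar: edges inside the disc
g=cv2.cvtColor(im,cv2.COLOR_BGR2GRAY);e=cv2.Canny(g,20,60)
in_=np.zeros_like(e);cv2.drawContours(in_,[cv2.convexHull(c)],-1,255,-1);in_=cv2.erode(in_,np.ones((9,9)))
L=cv2.HoughLinesP(e&in_,1,np.pi/360,12,minLineLength=14,maxLineGap=3)
for l in (L if L is not None else []):
    x1,y1,x2,y2=l[0];a=ray('wrist',(x1,y1),25,c0);b=ray('wrist',(x2,y2),25,c0);d=b-a
    print(l[0],a.round(1)[:2],b.round(1)[:2],'len',np.hypot(*d[:2]).round(1),'ang',np.degrees(np.arctan2(d[1],d[0])).round(1)%180)
cv2.imwrite('pics/v11.png',cv2.resize(im[max(u[1]-60,0):u[1]+60,u[0]-60:u[0]+60],None,fx=4,fy=4))
E
```

```text
time: 34.68
tool_pos: [590.6, -65.9, 222.3]
tcp_rot: [3.142, 0.0, -3.13]
contact_force: [0.9, -0.7, -0.4]
grip_width: 44.7
finger_force: 0.0
time: 35.35
tool_pos: [590.6, 222.3, 222.3]
tcp_rot: [3.141, 0.0, -3.129]
contact_force: [0.0, -0.1, 0.2]
grip_width: 45.6
finger_force: 0.0
time: 35.93
tool_pos: [590.4, 371.0, 221.7]
tcp_rot: [-3.141, -0.0, -3.128]
contact_force: [1.1, -0.6, 0.6]
grip_width: 46.0
finger_force: 0.0
[505.0797533  369.27987926 314.5638759 ] [590.75257745 369.93293709 221.89280452]
[285 146]
((546.0808715820312, 374.3056640625), (48.39741134643555, 48.91109848022461)) ((545.9164428710938, 374.61944580078125), 24.802894592285156)
[272 158 305 153] [554.  360.9] [549. 391.] len 30.5 ang 99.3
[273 159 289 157] [554.9 361.8] [552.9 376.4] len 14.8 ang 97.8
[271 142 297 138] [539.5 359.9] [535.7 383.3] len 23.7 ang 99.3
[270 144 301 139] [541.3 359. ] [536.5 386.9] len 28.3 ang 99.7
[279 159 296 156] [554.8 367.3] [551.9 382.8] len 15.8 ang 100.7
```

```bash
python3 -m creep '-0.01 0.001 -0.01 0 0 -0.11 50;-0.01 0.001 -0.01 0 0 -0.11 50;-0.01 0.001 -0.01 0 0 -0.11 50;-0.01 0.001 -0.01 0 0 -0.11 50;-0.0046 0 -0.01 0 0 -0.11 50;0 0 -0.01 0 0 -0.11 50;0 0 -0.01 0 0 -0.11 50;0 0 -0.01 0 0 -0.11 50'
python3 -m creep '0 0 -0.01 0 0 -0.11 50;0 0 -0.01 0 0 -0.11 50;0 0 0 0 0 -0.11 50;0 0 0 0 0 -0.11 50;0 0 0 0 0 -0.1 50;0 0 0 0 0 0 50;0 0 0 0 0 0 50'
```

```text
time: 36.65
tool_pos: [546.7, 372.6, 142.3]
tcp_rot: [3.141, 0.0, 2.266]
contact_force: [-0.1, 0.8, 0.3]
grip_width: 46.1
finger_force: 0.0
time: 37.23
tool_pos: [546.7, 373.1, 122.6]
tcp_rot: [3.141, 0.0, 1.735]
contact_force: [-0.1, -0.7, 0.3]
grip_width: 46.1
finger_force: 0.0
```

```bash
python3 -m creep '0 0.001 -0.02 0 0 0 50;0 0 -0.015 0 0 0 50;0 0 -0.0085 0 0 0 50;0 0 0 0 0 0 50;0 0 0 0 0 0 0;0 0 0 0 0 0 0;0 0 0 0 0 0 0;0 0 0 0 0 0 0'
python3 -m creep '0 0 0 0 0 0 0;0 0 0 0 0 0 0;0 0 0 0 0 0 0;0 0 0.03 0 0 0 0;0 0 0.03 0 0 0 0;0 0 0.03 0 0 0.11 0;0 0 0.03 0 0 0.11 0;0 0 0.03 0 0 0.11 0'
python3 -m creep '0.012 -0.034 0.02 0 0 0.11 0;0.012 -0.034 0 0 0 0.11 0;0.012 -0.034 0 0 0 0.11 0;0.012 -0.034 0 0 0 0.11 0;0.012 -0.034 0 0 0 0.11 0;0.012 -0.034 0 0 0 0.11 0;0.012 -0.034 0 0 0 0.11 0;0.012 -0.034 0 0 0 0.11 0'
python3 -m creep '0.006 -0.034 0 0 0 0.11 0;0 -0.034 0 0 0 0.1 0;0 -0.034 0 0 0 0 0;0 -0.034 0 0 0 0 0;0 0 0 0 0 0 0;0 0 0 0 0 0 0;0 0 0 0 0 0 0'
python3 - <<'E'
from h import *
im=cap('wrist','w12');c0=viewer.camera_info('wrist');o=readout.get_obs();print(o['tool_pos'],o['tcp_rot'][2],c0['origin'])
ports(im,c0)
hsv=cv2.cvtColor(im,cv2.COLOR_BGR2HSV);m=((hsv[...,1]<40)&(hsv[...,2]>120)).astype(np.uint8)
c=quad(im,(200,180,360,262),m);print(cv2.boundingRect(c),cv2.contourArea(c))
for r in range(205,250,3):
    xs=np.where(m[r,215:350])[0]; print(r,(xs.min()+215,xs.max()+215) if len(xs) else None,end=' ')
E
```

```text
time: 37.9
tool_pos: [546.6, 375.7, 79.8]
tcp_rot: [3.14, -0.0, 1.734]
contact_force: [-1.1, 0.5, -0.2]
grip_width: 23.8
finger_force: 0.0
time: 38.57
tool_pos: [545.9, 375.3, 230.0]
tcp_rot: [-3.141, 0.0, 2.069]
contact_force: [-0.5, -0.4, -0.7]
grip_width: 13.7
finger_force: 30.0
time: 39.23
tool_pos: [642.4, 101.8, 248.7]
tcp_rot: [3.142, -0.0, 2.949]
contact_force: [0.2, -0.2, -0.9]
grip_width: 13.5
finger_force: 30.0
time: 39.82
tool_pos: [648.1, -32.2, 248.6]
tcp_rot: [3.141, -0.0, -3.13]
contact_force: [-0.1, 0.8, -0.8]
grip_width: 13.8
finger_force: 30.0
[648.10926453 -31.49779595 248.6377461 ] -3.1286669398175113 [562.44221365 -32.30642968 341.31874962]
port z 90 [588.  -31.5] [49.7 50.1] 0.7
(235, 214, 95, 48) 3163.0
205 None 208 None 211 None 214 (np.int64(273), np.int64(291)) 217 (np.int64(264), np.int64(300)) 220 (np.int64(258), np.int64(305)) 223 (np.int64(254), np.int64(309)) 226 (np.int64(251), np.int64(313)) 229 (np.int64(248), np.int64(315)) 232 (np.int64(246), np.int64(317)) 235 (np.int64(245), np.int64(319)) 238 (np.int64(243), np.int64(320)) 241 (np.int64(242), np.int64(321)) 244 (np.int64(241), np.int64(323)) 247 (np.int64(240), np.int64(323))
```

```bash
python3 -m creep '-0.02 0 -0.01 0 0 0 0;-0.02 0 -0.015 0 0 0 0;-0.0205 0 -0.015 0 0 0 0;0 0 -0.015 0 0 0 0;0 0 -0.015 0 0 0 0;0 0 0 0 0 0 0;0 0 0 0 0 0 0'
python3 -m creep '0 0 -0.003 0 0 0 0;0 0 -0.003 0 0 0 0;0 0 -0.0015 0 0 0 0;0 0 0 0 0 0 0'
python3 -m creep '0 0 -0.0015 0 0 0 0;0 0 -0.0015 0 0 0 0;0 0 0 0 0 0 0'
```

```text
time: 40.45
tool_pos: [587.5, -31.2, 178.5]
tcp_rot: [3.141, -0.001, -3.128]
contact_force: [0.3, -0.1, -0.8]
grip_width: 13.4
finger_force: 30.0
time: 40.78
tool_pos: [587.8, -32.4, 171.2]
tcp_rot: [3.141, 0.0, -3.129]
contact_force: [-0.3, -0.2, -1.9]
grip_width: 13.9
finger_force: 30.0
time: 41.03
tool_pos: [587.9, -32.6, 168.2]
tcp_rot: [3.142, 0.001, -3.13]
contact_force: [0.4, -0.6, -1.4]
grip_width: 13.4
finger_force: 30.0
```

```bash
python3 -m creep '0 0 -0.0015 0 0 0 0;0 0 -0.001 0 0 0 0;0 0 0 0 0 0 0'
python3 -m creep '0 0 -0.0015 0 0 0 0;0 0 -0.001 0 0 0 0;0 0 0 0 0 0 0'
```

```text
time: 41.28
tool_pos: [587.9, -32.6, 165.7]
tcp_rot: [-3.142, 0.001, -3.129]
contact_force: [1.1, -0.3, -0.2]
grip_width: 14.1
finger_force: 30.0
time: 41.53
tool_pos: [587.9, -32.6, 163.2]
tcp_rot: [-3.142, 0.001, -3.129]
contact_force: [2.6, 0.1, -0.8]
grip_width: 14.0
finger_force: 30.0
```

```bash
python3 -m creep '0 0 -0.0008 0 0 0 0;0 0 0 0 0 0 0;0 0 0 0 0 0 15;0 0 0 0 0 0 25;0 0 0 0 0 0 35;0 0 0 0 0 0 40'
python3 -m creep '0 0 0.01 0 0 0 40;0 0 0.01 0 0 0 40;0 0 0 0 0 0 0;0 0 0 0 0 0 0;0 0 0 0 0 0 0;0 0 0 0 0 0 0;0 0 -0.003 0 0 0 0;0 0 -0.003 0 0 0 0'
python3 -m creep '0 0 -0.0015 0 0 0 0;0 0 0 0 0 0 0'
python3 -m creep '0 0 -0.0015 0 0 0 0;0 0 0 0 0 0 0'
python3 -m creep '0 0 -0.0015 0 0 0 0;0 0 0 0 0 0 0'
```

```text
time: 42.03
tool_pos: [587.2, -32.5, 162.2]
tcp_rot: [3.141, -0.001, -3.129]
contact_force: [-0.7, 0.4, -0.3]
grip_width: 29.2
finger_force: 0.0
time: 42.7
tool_pos: [587.6, -32.5, 176.0]
tcp_rot: [3.141, -0.0, -3.129]
contact_force: [-0.8, -0.9, 0.2]
grip_width: 2.4
finger_force: 0.0
time: 42.87
tool_pos: [587.3, -32.5, 174.1]
tcp_rot: [3.141, -0.001, -3.129]
contact_force: [0.0, -0.4, 0.9]
grip_width: 0.6
finger_force: 0.0
time: 43.03
tool_pos: [587.7, -32.5, 173.8]
tcp_rot: [3.142, 0.0, -3.129]
contact_force: [-1.6, -0.2, 4.0]
grip_width: 0.1
finger_force: 2.0
time: 43.2
tool_pos: [587.7, -32.5, 173.7]
tcp_rot: [-3.141, 0.001, -3.129]
contact_force: [-4.8, 0.3, 12.6]
grip_width: 0.4
finger_force: 6.5
```

Seated (same contact height). Retract and take the final check picture.

```bash
python3 -m creep '0 0 0.03 0 0 0 30;0 0 0.04 0 0 0 50;0 0 0.04 0 0 0 50;-0.036 0 0.03 0 0 0 50;-0.036 0 0 0 0 0 50;-0.036 0 0 0 0 0 50;-0.036 0 0 0 0 0 50;-0.036 0.036 0 0 0 0 50'
python3 -m creep '0 0.038 0 0 0 0 50;0 0.038 0 0 0 0 50;0 0.038 0 0 0 0 50;0 0.038 0 0 0 0 50;0 0.038 0 0 0 0 50;0 0 0 0 0 0 50;0 0 0 0 0 0 50'
python3 - <<'E'
from h import *
s=cap('scene');t=cap('top')
cv2.imwrite('pics/end.png',np.hstack([cv2.resize(s[80:360,110:390],(400,400)),cv2.resize(t[90:290,180:480][:, :],(400,267)) if 0 else cv2.copyMakeBorder(cv2.resize(t[110:280,90:490],None,fx=1,fy=1),0,230,0,0,cv2.BORDER_CONSTANT)]))
E
```

```text
time: 43.87
tool_pos: [416.3, -5.4, 308.5]
tcp_rot: [-3.14, 0.0, -3.133]
contact_force: [0.6, 1.3, 1.1]
grip_width: 44.9
finger_force: 0.0
time: 44.45
tool_pos: [417.8, 188.6, 308.4]
tcp_rot: [-3.142, -0.0, -3.125]
contact_force: [0.3, -0.9, -0.3]
grip_width: 45.8
finger_force: 0.0
```

View pics/end.png

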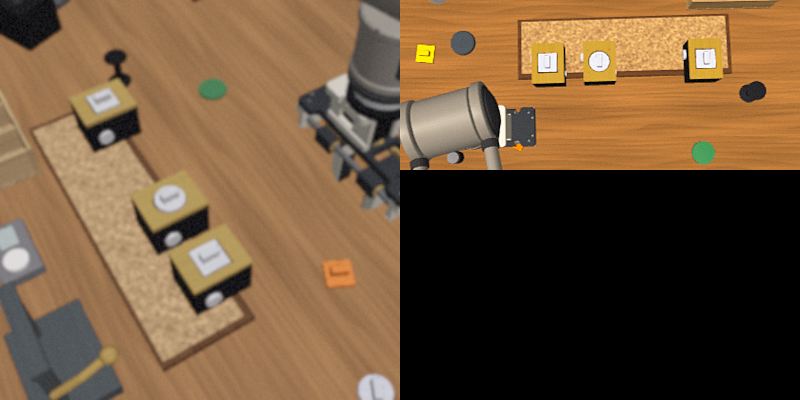

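All three magazines lie flat, each with its matching blank in its port. The bystanders are in place and the robot touches nothing.

```bash
python3 -c "
from plant import order
print(order.close_job())"
```

```text
the job is handed in; nothing more can be done
None
```

I tipped all three magazines present onto their backs on the ledge, closed each port with its matching blank (two square, one round) pressed fully home, and handed the job in at about 44 s.

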